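# Add four minutes to the curing timer

## Robot

A 6-joint arm with a two-finger parallel gripper is mounted at the origin on the work surface; the furniture and walls round the work are solid. World frame = base frame: x ahead of the robot, y to its left, z up, the work surface at z = 0. Lengths are in m, angles in degrees, forces in N, time in s.
With the tool pointing down it reaches from about 0.35 to 0.875 m from the base axis. Payload 4.2 kg.
Tool frame: the origin (TCP) lies on the front face of the gripper's body, between the roots of the fingers; the fingertips stand 70 mm ahead of it and the grasp point (between the pads) lies 51 mm ahead of it; z points along the fingers, y is the line along which they close (so a half turn about z gives the same grasp; the last joint's range is limited). The gripper opens to 87 mm and grips with 3 to 60 N. Pads are 19 mm wide; open, the fingers measure 117 mm over their backs; the gripper's body (75 mm by 190 mm) begins 51 mm behind the grasp point.
Start: joints at [79.504, 22.042, 0.453, 0, -68.411, -14.817], TCP at [0.267, 0.565, 0.292] pointing down, gripper open.
Joint ranges: [-179.83, 179.83], [-69.29, 118.12], [-61.27, 80.66], [-181.25, 117.63], [-171.15, -9.14], [-177.46, 177.46]. Speed limits (degrees/s): [159.86, 159.86, 180, 180, 180, 180].

## Interface

Orientations are given as a 3x3 rotation matrix whose columns are the frame's x, y, z axes.
In Python, from station import r gives the robot as it stands.
- The arm moves only by the shell command python3 -m pendant 'ROWS' [OPENING]. ROWS is JSON, a list of rows, each a list of 2 entries, a list of its own where there are three numbers: the shift along the tool's x, y, z in mm, then the turn, a rotation vector about the tool's x, y, z in rad. A call has 1 to 10 rows; each row is the pose to reach, as a shift and turn from the pose commanded when the call began, along the tool's axes at that moment; what a row does not reach only later rows make up. A row lasts 1/10 s, in which the tool goes at most 50 mm and 8.59 degrees, less where a joint would pass 70% of its speed; a pose out of reach is approached as far as the arm can. A call with a gripper value outside its range is refused whole. OPENING is the opening, from 0 (shut) to 1 (fully open), set as the call begins (- or left out, the last holds). The fingers move at their own pace and stop on an object; the grip force is fixed at half the most. Time passes only in rows, so rows that repeat a pose let the fingers close. It gives the time, the measured TCP pose, the force, the opening and the grip force at its end, in the units of the state.
- r.sense(): the state, without advancing time (a new reading comes with each control period).
- r.capture(name): name is "side" or "top"; returns a dict with "frame" (420x560x3 uint8, red, green, blue), "vertical_fov" (degrees; the focal length in pixels is half the picture's height over the tangent of half this angle, whatever the lens; pixels are square), "cx", "cy" (the principal point, pixels), "rvec" (rotation vector, rad) and "tvec" (3), from world to camera coordinates, as OpenCV has them. Camera axes: x right, y down, z forward; pixel columns grow to the right and rows downward; lengths in m; the calibration is good to about 2 mm. A picture is of the moment at which its call begins. There is no depth.
- r.finish_job(): hands the job in; it is judged then, once.
The state is a dict: "time_s": time; "joints": joint angles; "joint_velocities": joint speeds; "effort": joint torques, N m; "tcp_pos": TCP position; "ee_rot": TCP orientation; "wrist_force": force on the tool from outside, world axes, zero at the start; "moment": the same for the moment, N m; "gripper_width": opening from 0.0 (shut) to 1.0 (fully open); "gripper_force": force on a finger pad.
Only numpy, scipy, OpenCV 4.12 (cv2) and the standard library are available. Lean on these libraries where they do the work, as an engineer would, in place of code of your own. Each camera call takes 0.05 s, during which the arm holds its last target. There are 200 camera calls.

## Task

The glued part needs four more minutes: with a fingertip, push the orange peg of the bench timer's dial round clockwise (seen from above) by exactly four clicks from where it stands, without going past the fourth, then press the green start button fully down and let it come up again. Push and press only: leave the timer standing exactly where it is, do not lift or shove it, and leave the things round it alone.

Things in the scene. Friction and masses are not known exactly. Their poses are not given: they have to be found in the camera images.
- timer: The bench timer: a loose, heavy (3.2 kg) grey case with a black top plate, 180 (its x) x 135 (its y) x 50 mm high, on four rubber feet. Origin at the centre of its underside; z up; its -x side (the one with the green button) is turned more or less to the robot. Nine white ticks on its top, one a click, surround the far half of the dial
- dial_knob (a joint): Dial angle, rad, growing clockwise seen from above. Click-stops every 24 deg (0.4189): nine from 0 (end stop; peg 96 deg anticlockwise of the timer's +x) over its +x side to 3.351 (end stop). Starts at rest in one of the first four. about 4 N on the peg starts it out of a stop, falling on the way; halfway to the next it snaps on into it by itself, ahead of the finger
- dial_centre (a point): Middle of the dial's flat top, on its upright axis, 22 mm to the +x side of the timer's origin and 66 mm above the worktop. The dial is a grey disc 96 mm in diameter with its flat top 16 mm over the case
- dial_peg (a point): Middle of the top of the orange finger peg: an upright round peg of 14 mm diameter fixed on the dial, 36 mm from the dial's axis, standing 24 mm above the dial's flat top (its top 90 mm above the worktop). A white line on the dial points from the axis to it. Nothing else stands up from the dial
- start_top (a point): Middle of the top of the round green start button (26 mm diameter, in a black housing) 60 mm to the -x side of the timer's origin; up, its top is 72 mm above the worktop (22 over the case), and the housing, 42 mm wide, stands 12 mm over the case
- start (a joint): Travel of the start button in m: 0 up, 0.006 fully down (5 N); a spring brings it back up. It counts as pressed beyond 0.004
- glue: Small brown dropper bottle, 33 mm wide, 102 mm tall, loose, beside the timer; bystander. Origin under its centre
- tape: Roll of masking tape lying flat, 106 mm wide, 25 mm high, loose; bystander. Origin under its centre
- offcut: Wood offcut, 65x120x18 mm, loose, beside the timer; bystander. Origin under its centre
- jar: Jar with yellow lid, 71 mm wide, 108 mm tall, loose; bystander. Origin under its centre
- torch: Yellow and black torch, 183 mm long, 53 mm thick, lying, loose; bystander. Origin under its centre
- driver: Red screwdriver, 214 mm long, 33 mm thick, lying, loose; bystander. Origin under its centre
There are look-alikes about, which are no part of the job. Leave any turquoise look-alike of the timer alone.

How it is judged (in metres and radians):
On the way, in this order (a step that is already met when the one before it is completed fails the run):
1. the dial stands four clicks clockwise of where it started (distance of dial_peg from where it was at the start of the episode between 0.0495 and 0.0575 m), for 0.3 s.
2. the start button is pressed (value of joint start above 0.004 m), for 0.05 s.
At the end, for the whole second after the job is handed in: The dial rests four clicks clockwise of where it started (the peg 49.5 to 57.5 mm in a straight line from its first place: three clicks give 42, four 53.5, five 62; the stops rule out four the other way), the button is up again (under 1.5 mm), the timer stands at rest within 6 mm of its first place (all of step 1 and value of joint start below 0.0015 m and distance of timer from where it was at the start of the episode below 0.006 m and linear speed of timer below 0.01 m/s); the robot touches nothing.
It fails at once if the dial is turned past the fourth click (distance of dial_peg from where it was at the start of the episode above 0.059 m).
It fails at once if the start button is pressed (beyond 3 mm) while the dial does not stand at four clicks (value of joint start above 0.003 m and (distance of dial_peg from where it was at the start of the episode below 0.0495 m or distance of dial_peg from where it was at the start of the episode above 0.0575 m)).
It fails at once if the timer is shoved, lifted (over 6 mm) or tipped (distance of timer from where it was at the start of the episode above 0.006 m or angle between timer's own z axis and vertical above 0.08 rad).
It fails at once if a bystander is moved by more than 20 mm (distance of any of glue, tape, offcut, jar, torch, driver from where it was at the start of the episode above 0.02 m).
It also fails if it takes over 67 s, if anything falls off the work surface, if the arm or the gripper's body presses on something with over 40 N, if the wrist force passes 120 N, or if a joint passes its speed limit or range.

## Working session

There is one attempt and no reset: what is moved stays moved. The work goes in short steps, Python scripts to look and compute and a shell command to move; the robot and the scene stay as the last step left them, time stands still between calls to the robot, and variables do not carry over. Pictures are saved under pics/ and viewed, at most 10 in all, crops included, and the job is handed in when it is done.

```bash
mkdir -p pics; ls
python3 - <<'E'
from station import r
import cv2,numpy as np
for n in("top","side"):
    c=r.capture(n); cv2.imwrite(f"pics/{n}0.png",c["frame"][:,:,::-1])
    R=cv2.Rodrigues(np.array(c["rvec"]))[0]; print(n,c["vertical_fov"],c["cx"],c["cy"],(-R.T@np.array(c["tvec"])).round(3),R.round(2).tolist())
s=r.sense();print(s["time_s"],s["tcp_pos"],np.round(s["ee_rot"],3).tolist(),s["wrist_force"])
E
```

```text
pics
top 56.2939082409121 280.9198421232879 218.4918748184353 [0.234 0.017 1.273] [[-0.01, -1.0, -0.01], [-0.99, 0.01, -0.17], [0.17, 0.01, -0.99]]
side 51.61007473903514 275.3373193372783 209.561341940048 [-0.069 -0.89   0.809] [[0.88, -0.48, -0.0], [-0.28, -0.51, -0.81], [0.39, 0.71, -0.58]]
0.1 [0.2670375  0.56463596 0.29129397] [[0.904, -0.428, -0.001], [-0.428, -0.904, -0.002], [0.0, 0.002, -1.0]] [0.70312721 0.1586324  0.62831978]
```

View pics/top0.png

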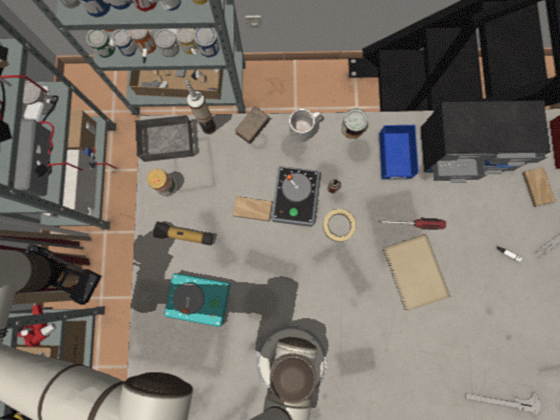

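View pics/side0.png

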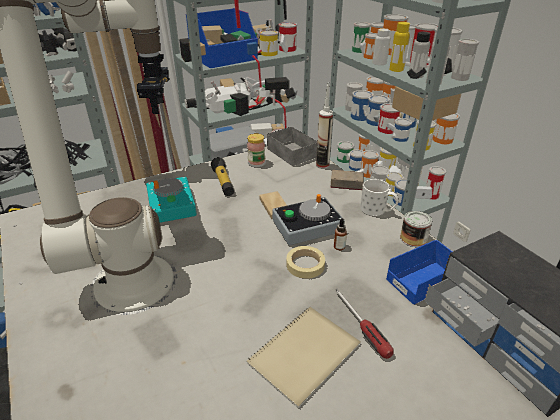

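The grey timer is at top (297,195) and side (308,220). Its orange peg is at top (290,177) and side (319,198), and its green button at top (293,212) and side (289,214). Possible mix-ups are the turquoise look-alike (top 197,300; side 170,198), the yellow-lidded jar (158,178) and the torch (185,233). I choose the grey case with the black top.

```bash
cat > h.py <<'E'
from station import r
import cv2,numpy as np
def cap(n):
    c=r.capture(n); f=c["frame"]; R=cv2.Rodrigues(np.array(c["rvec"],float))[0]; t=np.array(c["tvec"],float)
    F=f.shape[0]/2/np.tan(np.radians(c["vertical_fov"])/2)
    return dict(f=f,R=R,t=t,F=F,c=(c["cx"],c["cy"]),o=-R.T@t)
def ray(c,p):
    d=c["R"].T@np.array([(p[0]-c["c"][0])/c["F"],(p[1]-c["c"][1])/c["F"],1]); return d
def onz(c,p,z): d=ray(c,p); return c["o"]+d*(z-c["o"][2])/d[2]
def proj(c,P): q=c["R"]@np.array(P)+c["t"]; return q[:2]/q[2]*c["F"]+c["c"]
def two(a,p,b,q):
    A=[];y=[]
    for c,x in((a,p),(b,q)):
        d=ray(c,x); d/=np.linalg.norm(d); M=np.eye(3)-np.outer(d,d); A.append(M);y.append(M@c["o"])
    A=np.vstack(A);y=np.hstack(y);X=np.linalg.lstsq(A,y,rcond=None)[0]; return X,np.linalg.norm(A@X-y)
def blob(c,box,lo,hi):
    x0,y0,x1,y1=box; h=cv2.cvtColor(c["f"][y0:y1,x0:x1],cv2.COLOR_RGB2HSV); m=cv2.inRange(h,lo,hi)
    n,l,s,ce=cv2.connectedComponentsWithStats(m)
    if n<2: return None
    i=1+np.argmax(s[1:,4]); ys,xs=np.where(l==i)
    return ce[i]+(x0,y0),s[i,4],(xs.min()+x0,ys.min()+y0,xs.max()+x0,ys.max()+y0)
OR=((3,130,120),(18,255,255)); GR=((45,120,60),(80,255,255))
TB=(265,160,325,230); SB=(265,185,350,250)
E
python3 - <<'E'
from h import *
T=cap("top");S=cap("side")
P={}
for k,(lo,hi) in(("peg",OR),("btn",GR)):
    a=blob(T,TB,lo,hi);b=blob(S,SB,lo,hi);print(k,a,b)
    X,e=two(T,a[0],S,b[0]);print(X.round(4),e,"plane T/S",[onz(c,p[0],z).round(4) for z in (.07,.08,.09) for c,p in((T,a),(S,b))])
h=cv2.cvtColor(T["f"],cv2.COLOR_RGB2HSV)
m=(h[...,2]<75).astype(np.uint8)*255; M=np.zeros_like(m); M[155:235,265:330]=m[155:235,265:330]
cs,_=cv2.findContours(M,0,2);c=cv2.convexHull(max(cs,key=cv2.contourArea)); bx=cv2.boxPoints(cv2.minAreaRect(c))
W=np.array([onz(T,p,.05) for p in bx]);print(bx.round(1).tolist(),W.round(4).tolist(),W.mean(0),np.linalg.norm(W-np.roll(W,1,0),axis=1))
for n,c,b in(("t",T,(260,155,345,235)),("s",S,(255,180,355,255))):
    im=cv2.resize(c["f"][b[1]:b[3],b[0]:b[2],::-1],None,fx=5,fy=5,interpolation=cv2.INTER_CUBIC); globals()[n]=im
w=max(t.shape[1],s.shape[1]); 
t=cv2.copyMakeBorder(t,0,0,0,w-t.shape[1],0); im=np.vstack([t,s]); cv2.imwrite("pics/crop.png",cv2.resize(im,None,fx=.75,fy=.75))
E
```

```text
peg (array([288.83333333, 176.55555556]), np.int32(18), (np.int64(287), np.int64(175), np.int64(291), np.int64(179))) (array([318.18181818, 197.72727273]), np.int32(33), (np.int64(316), np.int64(194), np.int64(320), np.int64(201)))
[ 0.5667 -0.001   0.0793] 0.0017785572582857897 plane T/S [array([ 0.5705, -0.0017,  0.07  ]), array([0.5735, 0.0105, 0.07  ]), array([ 0.5677, -0.0015,  0.08  ]), array([ 0.5648, -0.0017,  0.08  ]), array([ 0.5649, -0.0014,  0.09  ]), array([ 0.5561, -0.0139,  0.09  ])]
btn (array([293.43478261, 211.76086957]), np.int32(46), (np.int64(290), np.int64(208), np.int64(297), np.int64(215))) (array([288.96666667, 213.18333333]), np.int32(60), (np.int64(285), np.int64(210), np.int64(293), np.int64(217)))
[ 0.4567 -0.0141  0.0688] 0.0008213412609217472 plane T/S [array([ 0.457 , -0.0143,  0.07  ]), array([ 0.4553, -0.0154,  0.07  ]), array([ 0.4552, -0.014 ,  0.08  ]), array([ 0.4482, -0.0272,  0.08  ]), array([ 0.4533, -0.0138,  0.09  ]), array([ 0.4411, -0.0391,  0.09  ])]
[[273.5, 217.1999969482422], [279.79998779296875, 166.8000030517578], [317.3999938964844, 171.60000610351562], [311.1000061035156, 221.89999389648438]] [[0.4442, 0.0486, 0.05], [0.609, 0.0268, 0.05], [0.5914, -0.0944, 0.05], [0.4275, -0.0701, 0.05]] [ 0.51802226 -0.02228144  0.05      ] [0.11980881 0.16621799 0.12243269 0.16573833]
```

View pics/crop.png

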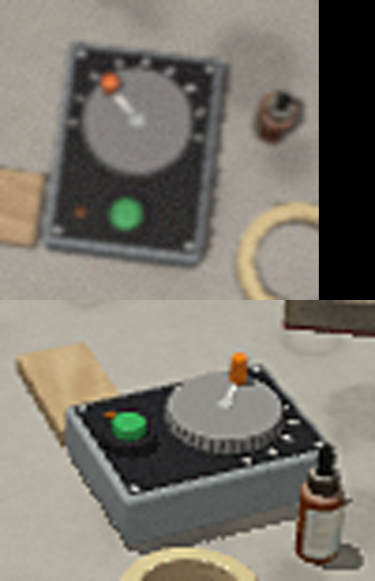

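The crop confirms the grey timer. The peg is at 36 mm radius, about 48° anticlockwise of its +x, which is stop 2. The white line and the two-view fix agree. I'll push with the +x side of the closed fingers, turning the tool along with the dial.

```bash
cat >> h.py <<'E'
C=np.array([.5385,-.0255])
def plan(pos,yaw):
    s=r.sense();R=np.array(s["ee_rot"]);p=np.array(s["tcp_pos"])
    y0=np.degrees(np.arctan2(R[1,0],R[0,0]))
    x,z=np.cos(np.radians(yaw)),np.sin(np.radians(yaw)); G=np.array([[x,z,0],[z,-x,0],[0,0,-1.]])
    print("t",s["time_s"],"shift mm",(R.T@(pos-p)*1000).round(1),"turn",cv2.Rodrigues(R.T@G)[0].ravel().round(3),"yaw",round(y0,1),"tcp",p.round(4),"F",np.round(s["wrist_force"],1))
def pose(a,gap,tip):
    a=np.radians(a);q=C+.036*np.array([np.cos(a),np.sin(a)])-(.0165+gap)*np.array([np.sin(a),-np.cos(a)])
    return np.r_[q,tip+.07]
E
python3 -c "
from h import *
plan(pose(40,.02,.2),-50)"
```

```text
t 0.2 shift mm [479.6 369.5  22.1] turn [ 0.001 -0.     0.431] yaw -25.3 tcp [0.2671 0.5648 0.2916] F [ 0.2  0.6 -0.6]
```

```bash
python3 -m pendant '[[[30,23,0],[0,0,0]],[[60,46,0],[0,0,0]],[[90,70,0],[0,0,0.06]],[[120,93,0],[0,0,0.12]],[[150,116,0],[0,0,0.18]],[[180,139,0],[0,0,0.24]],[[210,162,0],[0,0,0.3]],[[240,185,0],[0,0,0.36]],[[270,208,0],[0,0,0.43]],[[300,231,0],[0,0,0.43]]]' 0
python3 -c "
from h import *
plan(pose(40,.02,.2),-50)"
```

```text
time_s: 1.2
tcp_pos: [0.4399, 0.2264, 0.2923]
ee_rot: [[0.643, -0.766, 0.0], [-0.766, -0.643, 0.0], [-0.0, -0.0, -1.0]]
wrist_force: [0.4, 0.4, 0.5]
gripper_width: 0.169
gripper_force: 0.0
t 1.2 shift mm [219.8  50.4  22.3] turn [-0.  0. -0.] yaw -50.0 tcp [0.4399 0.2264 0.2923] F [0.4 0.4 0.5]
```

```bash
python3 -m pendant '[[[40,10,0],[0,0,0]],[[75,20,0],[0,0,0]],[[110,30,0],[0,0,0]],[[145,38,5],[0,0,0]],[[180,45,10],[0,0,0]],[[205,50,22],[0,0,0]],[[219,50,22],[0,0,0]],[[219,50,22],[0,0,0]],[[219,50,22],[0,0,0]]]' 0
python3 - <<'E'
from h import *
plan(pose(40,.012,.075),-50)
T=cap("top");S=cap("side")
s=r.sense();tip=np.array(s["tcp_pos"])+.07*np.array(s["ee_rot"])[:,2]
print("tip px",proj(T,tip),proj(S,tip),s["gripper_width"])
for n,c,b in(("t",T,(240,130,360,240)),("s",S,(240,110,360,250))):
    im=cv2.resize(c["f"][b[1]:b[3],b[0]:b[2],::-1],None,fx=3,fy=3,interpolation=cv2.INTER_CUBIC); globals()[n]=im
t=cv2.copyMakeBorder(t,0,s.shape[0]-t.shape[0],0,0,0);cv2.imwrite("pics/c2.png",np.hstack([t,s]))
E
```

```text
time_s: 2.1
tcp_pos: [0.5424, 0.0284, 0.2705]
ee_rot: [[0.643, -0.766, 0.0], [-0.766, -0.643, 0.0], [0.0, -0.0, -1.0]]
wrist_force: [-0.0, 0.6, 0.9]
gripper_width: 0.003
gripper_force: 0.0
t 2.1 shift mm [ 10.3   1.7 125.5] turn [-0.    -0.     0.001] yaw -50.0 tcp [0.5424 0.0284 0.2705] F [-0.   0.6  0.9]
tip px [278.66231375 173.87242143] [307.93617696 159.76051502] 0.00019008398343238692
```

View pics/c2.png

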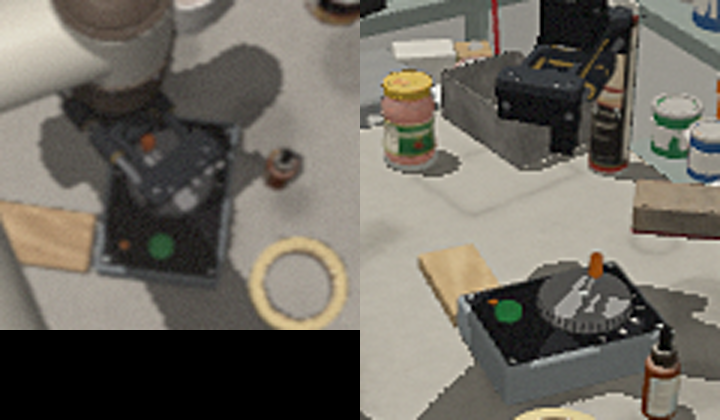

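The fingertips project where they show in the side view (crop 205,150), and the peg is clear just ahead of them. I'll go down behind the peg.

```bash
python3 -m pendant '[[[4,2,25],[0,0,0]],[[8,2,50],[0,0,0]],[[8,2,75],[0,0,0]],[[8,2,95],[0,0,0]],[[8,2,110],[0,0,0]],[[8,2,120],[0,0,0]],[[8,2,127],[0,0,0]],[[8,2,127],[0,0,0]],[[8,2,127],[0,0,0]]]' 0
python3 - <<'E'
from h import *
plan(pose(40,0,.073),-50)
S=cap("side");print(blob(S,SB,*OR))
cv2.imwrite("pics/c3.png",cv2.resize(S["f"][130:250,250:370,::-1],None,fx=4,fy=4,interpolation=cv2.INTER_CUBIC))
E
```

```text
time_s: 3.1
tcp_pos: [0.5463, 0.021, 0.1439]
ee_rot: [[0.644, -0.765, 0.001], [-0.765, -0.644, 0.0], [0.001, -0.001, -1.0]]
wrist_force: [-0.4, -0.4, 0.2]
gripper_width: -0.001
gripper_force: 0.0
t 3.1 shift mm [14.1 -0.1  0.9] turn [-0.001 -0.001  0.001] yaw -49.9 tcp [0.5463 0.021  0.1439] F [-0.4 -0.4  0.2]
(array([318.48387097, 197.87096774]), np.int32(31), (np.int64(317), np.int64(194), np.int64(320), np.int64(202)))
```

View pics/c3.png

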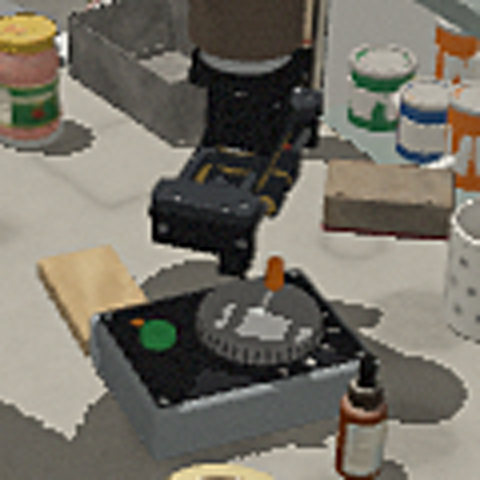

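```bash
cat >> h.py <<'E'
def look():
    S=cap("side");b=blob(S,(285,150,350,240),*OR); print("peg px",b[0].round(1),b[1],b[2])
    for k in range(0,6):
        a=np.radians(40-24*k);P=np.r_[C+.036*np.array([np.cos(a),np.sin(a)]),.079]; print(k,proj(S,P).round(1),end=" ")
    print("btn",blob(S,(265,190,310,235),(45,100,40),(80,255,255))[0].round(1)); return S
E
python3 -m pendant '[[[4,0,0],[0,0,0]],[[8,0,0],[0,0,0]],[[11,0,0],[0,0,0]],[[13,0,0],[0,0,0]],[[15,-0.4,0],[0,0,0.03]],[[17,-1,0],[0,0,0.07]],[[18.5,-1.7,0],[0,0,0.12]],[[20.5,-2.2,0],[0,0,0.17]],[[20.5,-2.2,0],[0,0,0.17]]]' 0
python3 - <<'E'
from h import *
plan(pose(30,0,.073),-60);look()
E
```

```text
time_s: 4.05
tcp_pos: [0.561, 0.0063, 0.1433]
ee_rot: [[0.504, -0.864, 0.0], [-0.864, -0.504, -0.0], [0.0, -0.0, -1.0]]
wrist_force: [0.1, 0.3, -0.5]
gripper_width: 0.005
gripper_force: 0.0
t 4.05 shift mm [-0.2 -0.6  0.3] turn [-0.    -0.     0.005] yaw -59.7 tcp [0.561  0.0063 0.1433] F [ 0.1  0.3 -0.5]
peg px [320.7 198.7] 30 (np.int64(319), np.int64(195), np.int64(323), np.int64(202))
0 [318.6 198. ] 1 [323.1 199.5] 2 [326.2 201.9] 3 [327.4 204.7] 4 [326.6 207.6] 5 [323.7 209.9] btn [289.  213.4]
```

The peg is about halfway (320.7,198.7), as planned. I'll nudge it a little further.

```bash
python3 -m pendant '[[[0.8,-0.4,0],[0,0,0.02]],[[1.6,-0.8,0],[0,0,0.05]],[[1.6,-0.8,0],[0,0,0.05]],[[1.6,-0.8,0],[0,0,0.05]]]' 0
python3 - <<'E'
from h import *
look();plan(pose(16,0,.073),-74)
E
```

```text
time_s: 4.5
tcp_pos: [0.5623, 0.0053, 0.1432]
ee_rot: [[0.461, -0.887, -0.0], [-0.887, -0.461, -0.0], [0.0, 0.0, -1.0]]
wrist_force: [-0.2, -0.4, -0.2]
gripper_width: 0.006
gripper_force: 0.0
peg px [322.5 199.5] 32 (np.int64(321), np.int64(196), np.int64(324), np.int64(203))
0 [318.6 198. ] 1 [323.1 199.5] 2 [326.2 201.9] 3 [327.4 204.7] 4 [326.6 207.6] 5 [323.7 209.9] btn [289.  213.3]
t 4.55 shift mm [ 7.4 -3.2  0.2] turn [-0.  -0.   0.2] yaw -62.6 tcp [0.5623 0.0054 0.1432] F [-0.4  1.3  0.6]
```

One click done; the peg is at 322.5,199.5. Next is the second, going to the same nominal point.

Run:
```python
from h import *
for a in (21,15,10,6,3): plan(pose(a,0,.073),a-90)
```

```text
t 4.55 shift mm [ 4.1 -2.3  0.2] turn [-0.    -0.     0.113] yaw -62.6 tcp [0.5623 0.0054 0.1432] F [-0.4  1.3  0.6]
t 4.55 shift mm [ 8.1 -3.4  0.2] turn [-0.    -0.     0.217] yaw -62.6 tcp [0.5623 0.0054 0.1432] F [-0.4  1.3  0.6]
t 4.55 shift mm [11.5 -4.   0.2] turn [-0.    -0.     0.305] yaw -62.6 tcp [0.5623 0.0054 0.1432] F [-0.4  1.3  0.6]
t 4.55 shift mm [14.3 -4.2  0.2] turn [-0.    -0.     0.374] yaw -62.6 tcp [0.5623 0.0054 0.1432] F [-0.4  1.3  0.6]
t 4.55 shift mm [16.3 -4.3  0.2] turn [-0.    -0.     0.427] yaw -62.6 tcp [0.5623 0.0054 0.1432] F [-0.4  1.3  0.6]
```

```bash
python3 -m pendant '[[[4,-2.3,0],[0,0,0.11]],[[8,-3.4,0],[0,0,0.22]],[[11.5,-4,0],[0,0,0.305]],[[13,-4.1,0],[0,0,0.34]],[[14.5,-4.2,0],[0,0,0.38]],[[15.5,-4.3,0],[0,0,0.41]],[[16.3,-4.3,0],[0,0,0.43]],[[16.3,-4.3,0],[0,0,0.43]],[[16.3,-4.3,0],[0,0,0.43]]]' 0
python3 - <<'E'
from h import *
look()
for a in (3,-3,-9,-14,-18,-21): plan(pose(a,0,.073),a-90)
E
```

```text
time_s: 5.45
tcp_pos: [0.5735, -0.0072, 0.1432]
ee_rot: [[0.049, -0.999, -0.0], [-0.999, -0.049, -0.0], [0.0, 0.0, -1.0]]
wrist_force: [-0.5, 0.8, -0.1]
gripper_width: 0.011
gripper_force: 0.0
peg px [325.6 201.8] 31 (np.int64(324), np.int64(198), np.int64(327), np.int64(206))
0 [318.6 198. ] 1 [323.1 199.5] 2 [326.2 201.9] 3 [327.4 204.7] 4 [326.6 207.6] 5 [323.7 209.9] btn [289.  213.3]
t 5.5 shift mm [ 0.  -0.1  0.3] turn [ 0.    -0.    -0.003] yaw -87.2 tcp [ 0.5735 -0.0071  0.1433] F [-0.3 -0.4 -0.2]
t 5.5 shift mm [ 3.9 -1.6  0.3] turn [ 0.    -0.     0.102] yaw -87.2 tcp [ 0.5735 -0.0071  0.1433] F [-0.3 -0.4 -0.2]
t 5.5 shift mm [ 7.8 -2.7  0.3] turn [ 0.    -0.     0.206] yaw -87.2 tcp [ 0.5735 -0.0071  0.1433] F [-0.3 -0.4 -0.2]
t 5.5 shift mm [11.2 -3.3  0.3] turn [ 0.    -0.     0.294] yaw -87.2 tcp [ 0.5735 -0.0071  0.1433] F [-0.3 -0.4 -0.2]
t 5.5 shift mm [14.  -3.6  0.3] turn [ 0.    -0.     0.363] yaw -87.2 tcp [ 0.5735 -0.0071  0.1433] F [-0.3 -0.4 -0.2]
t 5.5 shift mm [16.1 -3.7  0.3] turn [ 0.    -0.     0.416] yaw -87.2 tcp [ 0.5735 -0.0071  0.1433] F [-0.3 -0.4 -0.2]
```

Two clicks: the peg is at 325.6,201.8. Now the third.

```bash
python3 -m pendant '[[[4,-1.6,0],[0,0,0.1]],[[8,-2.7,0],[0,0,0.21]],[[11.2,-3.3,0],[0,0,0.295]],[[12.8,-3.5,0],[0,0,0.33]],[[14,-3.6,0],[0,0,0.365]],[[15.2,-3.7,0],[0,0,0.395]],[[16.2,-3.7,0],[0,0,0.42]],[[16.2,-3.7,0],[0,0,0.42]],[[16.2,-3.7,0],[0,0,0.42]]]' 0
python3 - <<'E'
from h import *
look()
for a in (-27,-33,-38,-42,-45): plan(pose(a,0,.073),a-90)
E
```

```text
time_s: 6.4
tcp_pos: [0.5779, -0.0232, 0.1432]
ee_rot: [[-0.362, -0.932, -0.0], [-0.932, 0.362, -0.0], [0.0, 0.0, -1.0]]
wrist_force: [-0.2, 0.5, 0.3]
gripper_width: 0.005
gripper_force: 0.0
peg px [327.1 204.5] 32 (np.int64(325), np.int64(201), np.int64(329), np.int64(208))
0 [318.6 198. ] 1 [323.1 199.5] 2 [326.2 201.9] 3 [327.4 204.7] 4 [326.6 207.6] 5 [323.7 209.9] btn [289.1 213.3]
t 6.45 shift mm [ 3.6 -1.6  0.2] turn [ 0.  -0.   0.1] yaw -111.2 tcp [ 0.5779 -0.0232  0.1432] F [ 0.  -0.1  0.6]
t 6.45 shift mm [ 7.6 -2.7  0.2] turn [ 0.    -0.     0.205] yaw -111.2 tcp [ 0.5779 -0.0232  0.1432] F [ 0.  -0.1  0.6]
t 6.45 shift mm [11.  -3.3  0.2] turn [ 0.    -0.     0.292] yaw -111.2 tcp [ 0.5779 -0.0232  0.1432] F [ 0.  -0.1  0.6]
t 6.45 shift mm [13.8 -3.6  0.2] turn [ 0.    -0.     0.362] yaw -111.2 tcp [ 0.5779 -0.0232  0.1432] F [ 0.  -0.1  0.6]
t 6.45 shift mm [15.9 -3.7  0.2] turn [ 0.    -0.     0.415] yaw -111.2 tcp [ 0.5779 -0.0232  0.1432] F [ 0.  -0.1  0.6]
```

Three clicks: 327.1,204.5. The fourth goes to the same point, no further.

```bash
python3 -m pendant '[[[3.7,-1.6,0],[0,0,0.1]],[[7.6,-2.7,0],[0,0,0.205]],[[11,-3.3,0],[0,0,0.29]],[[12.6,-3.5,0],[0,0,0.33]],[[13.8,-3.6,0],[0,0,0.36]],[[14.8,-3.7,0],[0,0,0.39]],[[15.8,-3.7,0],[0,0,0.41]],[[15.8,-3.7,0],[0,0,0.41]],[[15.8,-3.7,0],[0,0,0.41]]]' 0
python3 - <<'E'
from h import *
look()
E
```

```text
time_s: 7.35
tcp_pos: [0.5757, -0.0393, 0.1432]
ee_rot: [[-0.704, -0.71, -0.0], [-0.71, 0.704, -0.0], [0.0, 0.0, -1.0]]
wrist_force: [0.1, -0.0, 0.2]
gripper_width: 0.004
gripper_force: 0.0
peg px [326.3 207.6] 35 (np.int64(324), np.int64(204), np.int64(328), np.int64(211))
0 [318.6 198. ] 1 [323.1 199.5] 2 [326.2 201.9] 3 [327.4 204.7] 4 [326.6 207.6] 5 [323.7 209.9] btn [289.  213.4]
```

Four clicks: 326.3,207.6 as predicted. I'll back off, rise and move over the button.

```bash
python3 -m pendant '[[[-3,0,0],[0,0,0]],[[-8,0,0],[0,0,0]],[[-8,0,-10],[0,0,0]],[[-8,0,-30],[0,0,0]],[[-8,0,-50],[0,0,0]],[[-8,0,-60],[0,0,0]],[[-8,0,-60],[0,0,0]]]' 0
python3 - <<'E'
from h import *
look()
plan(np.r_[.4568,-.0141,.155],-90); plan(np.r_[.4568,-.0141,.155],-134.8)
E
```

```text
time_s: 8.1
tcp_pos: [0.5823, -0.0332, 0.2053]
ee_rot: [[-0.704, -0.71, 0.004], [-0.71, 0.704, 0.001], [-0.003, -0.002, -1.0]]
wrist_force: [-0.2, -0.3, -0.5]
gripper_width: 0.007
gripper_force: 0.0
peg px [326.3 207.5] 33 (np.int64(324), np.int64(204), np.int64(328), np.int64(211))
0 [318.6 198. ] 1 [323.1 199.5] 2 [326.2 201.9] 3 [327.4 204.7] 4 [326.6 207.6] 5 [323.7 209.9] btn [289.  213.3]
t 8.15 shift mm [ 74.2 102.1  48.7] turn [-0.001  0.001 -0.781] yaw -134.8 tcp [ 0.5815 -0.0333  0.2039] F [ 0.5 -0.1 -0.1]
t 8.15 shift mm [ 74.2 102.1  48.7] turn [-0.001  0.001  0.001] yaw -134.8 tcp [ 0.5815 -0.0333  0.2039] F [ 0.5 -0.1 -0.1]
```

```bash
python3 -m pendant '[[[15,20,0],[0,0,0]],[[32,44,0],[0,0,0]],[[50,69,0],[0,0,0]],[[66,91,0],[0,0,0]],[[74,102,10],[0,0,0]],[[74,102,25],[0,0,0]],[[74,102,40],[0,0,0]],[[74,102,48],[0,0,0]],[[74,102,48],[0,0,0]],[[74,102,48],[0,0,0]]]' 0
python3 - <<'E'
from h import *
plan(np.r_[.4568,-.0141,.1365],-134.8)
S=cap("side");print(blob(S,(285,150,350,240),*OR))
cv2.imwrite("pics/c4.png",cv2.resize(S["f"][130:250,250:370,::-1],None,fx=4,fy=4,interpolation=cv2.INTER_CUBIC))
E
```

```text
time_s: 9.15
tcp_pos: [0.457, -0.0142, 0.1551]
ee_rot: [[-0.704, -0.71, -0.001], [-0.71, 0.704, -0.0], [0.001, 0.0, -1.0]]
wrist_force: [0.1, 0.4, 0.4]
gripper_width: 0.004
gripper_force: 0.0
t 9.15 shift mm [ 0.1  0.3 18.6] turn [ 0.    -0.001  0.001] yaw -134.7 tcp [ 0.457  -0.0142  0.1551] F [0.1 0.4 0.4]
(array([326.16216216, 207.32432432]), np.int32(37), (np.int64(324), np.int64(203), np.int64(328), np.int64(211)))
```

View pics/c4.png

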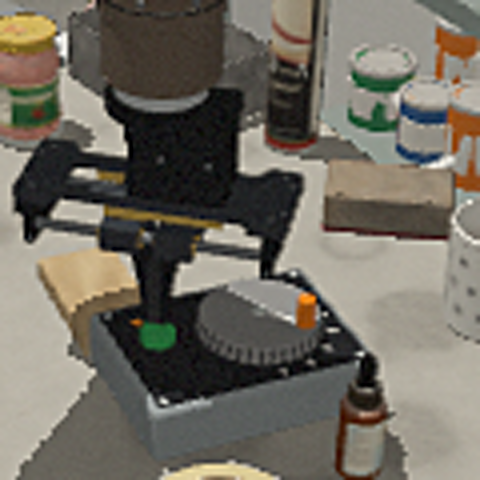

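The finger is over the green button (crop 158,335) and the peg is at the fourth click. I'll check the height of the hanging gripper end seen at crop (270,275), pixel (317,199), before pressing.

Run:
```python
from h import *
S=cap("side");s=r.sense();R=np.array(s["ee_rot"]);p=np.array(s["tcp_pos"])
for y in(-.095,-.0585,.0585,.095):
  for z in(0,.02): print(y,z,[proj(S,p+R@np.array([x,y,z])).round(0).tolist() for x in(-.037,0,.037)])
```

```text
-0.095 0 [[326.0, 186.0], [323.0, 193.0], [321.0, 200.0]]
-0.095 0.02 [[325.0, 192.0], [323.0, 199.0], [320.0, 206.0]]
-0.0585 0 [[313.0, 184.0], [310.0, 191.0], [308.0, 198.0]]
-0.0585 0.02 [[313.0, 190.0], [310.0, 197.0], [307.0, 204.0]]
0.0585 0 [[273.0, 178.0], [270.0, 185.0], [266.0, 192.0]]
0.0585 0.02 [[273.0, 184.0], [270.0, 191.0], [266.0, 198.0]]
0.095 0 [[261.0, 176.0], [257.0, 183.0], [253.0, 190.0]]
0.095 0.02 [[261.0, 182.0], [258.0, 189.0], [253.0, 196.0]]
```

The body end is at TCP height, well above everything. Now I press.

```bash
python3 -m pendant '[[[0,0,6],[0,0,0]],[[0,0,11],[0,0,0]],[[0,0,14],[0,0,0]],[[0,0,16],[0,0,0]],[[0,0,17.5],[0,0,0]],[[0,0,18.5],[0,0,0]],[[0,0,18.5],[0,0,0]],[[0,0,18.5],[0,0,0]]]' 0
```

```text
time_s: 10.05
tcp_pos: [0.4567, -0.0143, 0.1369]
ee_rot: [[-0.704, -0.71, -0.0], [-0.71, 0.704, -0.0], [0.0, 0.0, -1.0]]
wrist_force: [-2.6, 0.7, 4.0]
gripper_width: 0.001
gripper_force: 2.2
```

```bash
python3 -m pendant '[[[0,0,0.6],[0,0,0]],[[0,0,1.2],[0,0,0]],[[0,0,1.2],[0,0,0]],[[0,0,1.2],[0,0,0]]]' 0
```

```text
time_s: 10.45
tcp_pos: [0.4567, -0.0143, 0.136]
ee_rot: [[-0.704, -0.71, -0.0], [-0.71, 0.704, -0.0], [0.0, 0.0, -1.0]]
wrist_force: [-4.2, -0.0, 7.4]
gripper_width: 0.002
gripper_force: 4.3
```

It bottomed at 7 N. Release and go up clear.

```bash
python3 -m pendant '[[[0,0,-2],[0,0,0]],[[0,0,-5],[0,0,0]],[[0,0,-10],[0,0,0]],[[0,0,-25],[0,0,0]],[[0,0,-50],[0,0,0]],[[0,0,-80],[0,0,0]],[[0,0,-100],[0,0,0]],[[0,0,-100],[0,0,0]],[[0,0,-100],[0,0,0]]]' 0
python3 - <<'E'
from h import *
S=look()
cv2.imwrite("pics/c5.png",cv2.resize(S["f"][130:270,250:370,::-1],None,fx=4,fy=4,interpolation=cv2.INTER_CUBIC))
E
```

```text
time_s: 11.35
tcp_pos: [0.4569, -0.0141, 0.2356]
ee_rot: [[-0.704, -0.71, 0.001], [-0.71, 0.704, 0.001], [-0.001, -0.0, -1.0]]
wrist_force: [-0.3, 0.2, -0.7]
gripper_width: 0.006
gripper_force: 0.0
peg px [326.2 207.2] 37 (np.int64(324), np.int64(203), np.int64(328), np.int64(211))
0 [318.6 198. ] 1 [323.1 199.5] 2 [326.2 201.9] 3 [327.4 204.7] 4 [326.6 207.6] 5 [323.7 209.9] btn [289.  213.4]
```

View pics/c5.png

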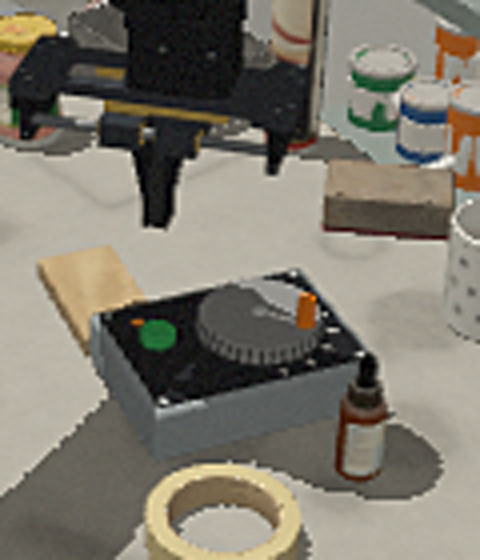

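The peg stands at the fourth click (326,207), the button is up at its first pixel (289,213), and the timer and the things round it look unmoved. The arm is clear.

```bash
python3 -c "
from station import r
print(r.finish_job())"
```

```text
the job is handed in; nothing more can be done
None
```

I pushed the dial four clicks clockwise, pressed the start button fully down (about 7 N) and let it come up, and handed the job in with the arm clear; the last picture shows the peg at the fourth click and the timer unmoved, but the hand-in gave no verdict.

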